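# Slide the ruler out from under the desk riser and lay it on its rest

## Task

The wooden ruler lies sunk in a groove of the blue organiser, under the clear shelf. Press lightly on it, slide it along its groove until its end sticks out over the organiser's near edge, pick it up there and lay it across the wide notch of the wooden rest, face up and centred. Do not drop it in, do not lean hard on it, and leave the pencil, the brush and the other things on the desk as they are.

Things in the scene. Friction and masses are not known exactly. Their poses are not given: they have to be found in the camera images.
- tray: Blue organiser fixed on the desk: board 260 long (x) x 240 wide (y), top 56 above the desk. Two straight grooves along x, centred at y = +37 and -37, 44 wide, 6 deep (dark floor at z = 50), open at the near edge (x = 0, facing the robot; nothing stands before it), closed at x = 248. Origin: middle of the near edge at desk level; x points away from the robot, z up.
- shelf_edge (a point): Middle of the lower front edge of the organiser's fixed clear shelf (orange edge strips): 45 behind the near edge, 195 above the desk. The shelf is 13 thick and runs from here 220 back (to x = 265 of the organiser) over the full 240 width, on four posts of 14 diameter at the organiser's x = 150 and 252, y = +-112. Axes as the organiser's.
- ruler: Loose varnished wooden ruler, 160 long (x) x 34 wide (y) x 4 thick, about 40 g, black ticks on its face. Origin: centre of underside; x away from the robot. Starts in either groove, near end 50 to 70 behind the organiser's near edge, under the shelf. The rims stand 2 above it: no finger room beside it there. It is slick below: a press of 4 to 15 N drags it; over 40 N is too hard.
- ruler_near (a point): Middle of the ruler's end nearest the robot (80 from the ruler's origin along its -x), at half thickness. Pressed outside the organiser's edge, or pulled out by more than half its length, the ruler tips off.
- rest: Wooden rest fixed on the desk: base 85 x 180 x 12, two upright cheeks 10 thick (x) x 160 wide (y), top 88 above the desk, at x = 0 to 10 and 55 to 65. In both: a wide notch at y = +40 (46 wide) and a narrow one at y = -45 (16 wide, holds the brush), 18 deep, floor at z = 70. Origin: middle of the near cheek's near face at desk level; x away from the robot, z up.
- rest_slot (a point): Centre of the wide notch, midway between the two cheeks, at the notch floor (32.5, 40, 70 in the rest's frame); its axes are the rest's. The ruler's origin belongs here, its length along x.
- pencil: Loose green pencil 150 long (x), 9 thick, lying in the other groove. Leave alone. Origin: centre of underside.
- brush: Loose black paint brush 180 long (x), 9 thick, lying in the rest's narrow notch. Leave alone. Origin: centre of underside.
- sharpener_green: Loose green pencil sharpener 26 x 16 x 14 lying on the desk near the middle. Leave alone. Origin: centre of underside.
- sharpener_blue: Loose blue pencil sharpener 26 x 16 x 14 at the left side. Leave alone. Origin: centre of underside.
- scissors: Loose blue scissors lying flat, 170 x 75 x 10, at the right side. Leave alone. Origin: centre of underside.
- pencil_cup: Red cup with coloured pencils, 76 diameter, about 160 high with the pencils, at the far right. Leave alone. Origin: centre of underside.

How it is judged:
On the way, in this order (a step that is already met when the one before it is completed fails the run):
1. the ruler, still lying in its groove, sticks out at least 15 mm over the organiser's near edge (x of ruler_near in the frame of tray below -0.015 m and angle between ruler's own z axis and vertical below 0.1 rad and z of ruler in the frame of tray below 0.054 m and contact force between ruler and tray above 0.02 N), for 0.2 s.
2. the ruler is held by the fingers, clear of the organiser (contact force between the fingers and ruler above 1 N and contact force between ruler and tray below 0.01 N and height (world z) of ruler above 0.058 m), for 0.2 s.
At the end, for the whole second after the job is handed in: The ruler lies flat (within 0.06 rad), face up and still on the floors of the rest's wide notch, along it, its centre within 25 mm lengthwise and 12 mm sideways of the notch's centre and within 4 mm of the notch floor height, released (x of ruler in the frame of rest_slot between -0.025 and 0.025 m and y of ruler in the frame of rest_slot between -0.012 and 0.012 m and z of ruler in the frame of rest_slot between -0.004 and 0.004 m and angle between ruler's own z axis and vertical below 0.06 rad and angle between the x axis of ruler and the x axis of rest, either way round below 0.3 rad and linear speed of ruler below 0.02 m/s and contact force between ruler and rest above 0.05 N); the robot touches nothing.
It fails at once if the ruler is pressed against the organiser with more than 40 N (contact force between ruler and tray above 40 N).
It fails at once if the ruler is dropped onto the rest from more than about 10 mm (distance between ruler and rest_slot below 0.12 m and contact force between the fingers and ruler below 0.05 N and linear speed of ruler above 0.45 m/s).
It fails at once if the pencil, the brush, a sharpener, the scissors or the cup is moved by more than 25 mm (distance of any of pencil, brush, sharpener_green, sharpener_blue, scissors, pencil_cup from where it was at the start of the episode above 0.025 m).
It also fails if it takes over 61 s, if anything falls off the work surface, if the arm or the gripper's body presses on something with over 40 N, if the wrist force passes 120 N, or if a joint passes its speed limit or range.

## Robot

A 7-joint arm with a two-finger parallel gripper is mounted at the origin on the work surface. World frame = base frame: x ahead of the robot, y to its left, z up, the work surface at z = 0. Lengths are in m, angles in rad, forces in N, time in s.
With the tool pointing down it reaches from about 0.4 to 0.85 m from the base axis. Payload 10.4 kg.
Tool frame: the origin (TCP) lies on the centre line of the jaws, within the pads' length; the fingertips stand r.tip_extent ahead of it and the grasp point (between the pads) lies 3 mm ahead of it (r.tip_extent is the distance from the TCP to the fingertips, in m); z points along the fingers, y is the direction in which the jaws open and shut (so a half turn about z gives the same grasp; the last joint's range is limited). The gripper opens to 87 mm and grips with 3 to 60 N. Pads are 19 mm wide; open, the fingers measure 117 mm over their backs; the gripper's body (75 mm by 190 mm) begins 51 mm behind the grasp point.
Start: joints at [-1.307, 0.332, -0.065, 1.46, 0.022, 1.35, -0.088], TCP at [0.177, 0.599, 0.245] pointing down, gripper open.
Joint ranges: [-2.6, 2.6], [-0.5, 2.12], [-1.47, 1.34], [0.16, 2.42], [-1.27, 4.41], [0.06, 2.06], [-2.6, 2.6]. Speed limits (rad/s): [2.22, 2.22, 2.79, 2.79, 3.14, 3.14, 3.14].

## Interface

Orientations are given as a unit quaternion [x, y, z, w].
In Python, from bench import r gives the robot as it stands. The module is installed in compiled form; this text tells all that it offers.
- The arm moves only by the shell command python3 -m jog 'ROWS' [FORCE]. ROWS is JSON, a list of rows, each a list of 5 numbers: the shift along the tool's x, y, z in cm, then the turn about the tool's z in rad, then the closure, from 0 (fully open) to 1 (shut). A call has exactly 10 rows; each row shifts and turns the pose as measured when the row begins, along the tool's axes as they then stand; what a row does not reach is not made up. A row lasts 1/10 s, in which the tool goes at most 50 mm and 8.59 degrees, less where a joint would pass 70% of its speed; a pose out of reach is approached as far as the arm can. A call with a gripper value outside its range is refused whole. The fingers move at their own pace and stop on an object; FORCE is the grip in N (left out, the last holds). Time passes only in rows, so rows that do not move let the fingers close, or fill a call up. It gives the time, the measured TCP pose, the force and the opening at its end, in the units of the state.
- r.read_state(): the state, without advancing time (a new reading comes with each control period).
- r.camera(name): name is "scene" or "top"; returns a dict with "pixels" (420x560x3 uint8, red, green, blue), "fx", "fy", "cx", "cy" (pixels), "k1" (the pictures are not rectified: a ray, as slopes to the right and down, at radius r is drawn at 1 + k1 r^2 times it, then the intrinsics apply), "camera_from_world" (4x4, takes a point from world to camera coordinates). Camera axes: x right, y up, looking along -z (the intrinsics and any distortion apply to the point x, -y, -z); pixel columns grow to the right and rows downward; lengths in m; the calibration is good to about 2 mm. A picture is of the moment at which its call begins. There is no depth.
- r.close_job(): hands the job in, once; it reports no verdict.
The state is a dict: "time": time; "joint_positions": joint angles; "joint_vel": joint speeds; "joint_torque": joint torques, N m; "ee_pos": TCP position; "eef_rot": TCP orientation; "ft_force": force on the tool from outside, world axes, zero at the start; "torque": the same for the moment, N m; "width": finger opening in m.
Only numpy, scipy, OpenCV 4.12 (cv2) and the standard library are available. Lean on these libraries where they do the work, as an engineer would, in place of code of your own. Each camera call takes 0.05 s, during which the arm holds its last target. There are 200 camera calls.

## Working session

There is one attempt and no reset: what is moved stays moved. The work goes in short steps, Python scripts to look and compute and a shell command to move; the robot and the scene stay as the last step left them, time stands still between calls to the robot, and variables do not carry over. Pictures are saved under pics/ and viewed, about 8 in all and at most 12, crops included, and the job is handed in when it is done.

```bash
mkdir -p pics && cat > h.py <<'E'
import numpy as np, cv2
from bench import r
def snap(n,f):
    c=r.camera(n); cv2.imwrite('pics/'+f,cv2.cvtColor(c['pixels'],cv2.COLOR_RGB2BGR))
    np.save('pics/'+f+'.npy',{k:v for k,v in c.items()},allow_pickle=True); return c
def load(f): return np.load('pics/'+f+'.npy',allow_pickle=True).item()
def proj(c,P):
    P=np.atleast_2d(P); T=np.array(c['camera_from_world']); q=P@T[:3,:3].T+T[:3,3]
    a=q[:,0]/-q[:,2]; b=-q[:,1]/-q[:,2]; s=1+c['k1']*(a*a+b*b)
    return np.c_[c['fx']*a*s+c['cx'], c['fy']*b*s+c['cy']]
def back(c,uv,z):
    uv=np.atleast_2d(np.array(uv,float)); d=np.c_[(uv[:,0]-c['cx'])/c['fx'],(uv[:,1]-c['cy'])/c['fy']]; s=d.copy()
    for _ in range(20): s=d/(1+c['k1']*(s**2).sum(1,keepdims=True))
    T=np.array(c['camera_from_world']); R=T[:3,:3]; o=-R.T@T[:3,3]
    D=np.c_[s[:,0],-s[:,1],-np.ones(len(s))]@R
    return o+D*((z-o[2])/D[:,2])[:,None]
E
python3 - <<'E'
from h import *
for n in('scene','top'):
    c=snap(n,n+'0.png'); print(n,c['fx'],c['cx'],c['cy'],c['k1']); T=np.array(c['camera_from_world']); print(-T[:3,:3].T@T[:3,3])
print(r.read_state(), r.tip_extent)
E
```

```text
scene 398.65008904599114 279.30339368300326 211.84336831015256 -0.03456974996209614
[ 0.71998195 -0.53848392  0.98768305]
top 536.7039592897099 277.49020705347516 210.23763592425874 -0.06796044711365579
[0.37107041 0.01407673 1.84887833]
{'time': 0.1, 'joint_positions': array([-1.30658544,  0.33283975, -0.06469077,  1.46087705,  0.02157948,
        1.34989997, -0.08851065]), 'joint_vel': array([-0.00014542, -0.00191649,  0.00047077, -0.00215925, -0.00105359,
        0.00115459,  0.00029006]), 'joint_torque': array([ 1.98977912e-03, -6.24556661e+01,  2.50557752e-02, -3.90710986e+01,
       -6.13876199e-02,  3.65709595e-02,  6.00201565e-05]), 'ee_pos': array([0.17671793, 0.59915329, 0.24380463]), 'eef_rot': array([ 1.42916495e-01,  9.89734527e-01, -6.60777909e-04, -7.35581505e-05]), 'ft_force': array([-0.24478482,  0.05152537, -0.13488808]), 'torque': array([-0.01373355,  0.02105631,  0.0201341 ]), 'width': 0.08708132953508183} 0.022
```

View pics/scene0.png

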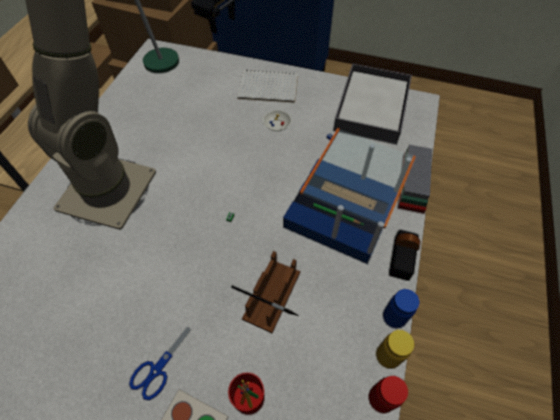

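View pics/top0.png

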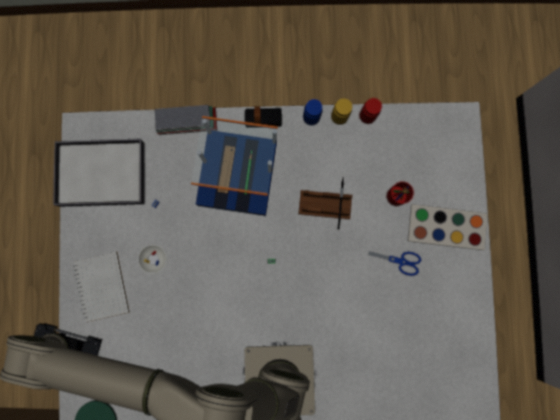

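The top view shows the organiser around (238,172), turned slightly, with the ruler in its left groove near (227,165) and the pencil in the right one. The rest is at (325,205), with the brush at u≈341. The sharpener is at (271,261).

```bash
python3 - <<'E'
from h import *
c=load('top0.png'); p=cv2.cvtColor(c['pixels'],cv2.COLOR_RGB2BGR)[105:235,185:375]
p=cv2.convertScaleAbs(cv2.resize(p,None,fx=4,fy=4,interpolation=cv2.INTER_CUBIC),alpha=1.6)
cv2.imwrite('pics/topcrop.png',p)
E
```

```text
(no output)
```

View pics/topcrop.png

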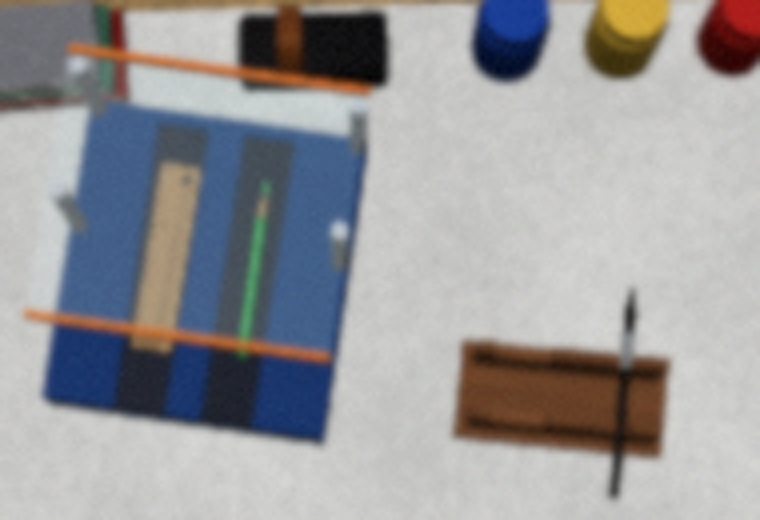

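```bash
cat >> h.py <<'E'
from scipy.optimize import least_squares
def pose(p,L):
    L=np.atleast_2d(np.array(L,float)); c,s=np.cos(p[2]),np.sin(p[2])
    return np.c_[p[0]+c*L[:,0]-s*L[:,1],p[1]+s*L[:,0]+c*L[:,1],L[:,2]]
def fit(obs,p0):
    f=lambda p: np.concatenate([(proj(c,pose(p,L))-uv).ravel() for c,L,uv in obs])
    s=least_squares(f,p0,loss='soft_l1'); return s.x,s.fun
def wire(im,c,p,pts,off,k,col):
    q=(proj(c,pose(p,pts))-off)*k+ (k-1)/2
    cv2.polylines(im,[np.round(q).astype(int)],True,col,1)
E
python3 - <<'E'
from h import *
t=load('top0.png'); s=load('scene0.png')
cp=lambda a:(np.array(a,float)+.5)/4-.5+[185,105]
TL=[[0,.12,.056],[0,-.12,.056],[.26,.12,.056],[.26,-.12,.056]]
tray,f=fit([(t,TL,cp([[44,398],[323,438],[93,100],[366,152]]))],[.7,.1,0]); print('tray',tray,f.round(2))
RL=[[-.01,.09,.012],[-.01,-.09,.012],[.075,.09,.012],[.075,-.09,.012]]
rest,f=fit([(t,RL,cp([[455,437],[660,457],[463,340],[670,358]]))],[.5,-.1,0]); print('rest',rest,f.round(2))
ru=back(t,cp([[132,346],[172,352],[160,163],[202,166]]),.054); print('ruler corners',ru.round(4))
c,si=np.cos(tray[2]),np.sin(tray[2]);d=ru[:,:2]-tray[:2];print(np.c_[d@[c,si],d@[-si,c]].round(4))
np.save('fit.npy',[tray,rest])
def draw(im,c,off,k):
    for z,col in((.056,(0,255,255)),):
        wire(im,c,tray,[[0,.12,z],[0,-.12,z],[.26,-.12,z],[.26,.12,z]],off,k,col)
    wire(im,c,tray,[[0,.059,.056],[0,.015,.056],[.248,.015,.056],[.248,.059,.056]],off,k,(255,0,255))
    wire(im,c,tray,[[.045,.12,.195],[.045,-.12,.195],[.265,-.12,.195],[.265,.12,.195]],off,k,(0,255,0))
    wire(im,c,rest,[RL[i] for i in(0,1,3,2)],off,k,(0,255,255))
    for x in(0,.065): wire(im,c,rest,[[x,.08,.088],[x,.063,.088],[x,.063,.07],[x,.017,.07],[x,.017,.088],[x,-.08,.088],[x,-.08,.012],[x,.08,.012]],off,k,(0,255,0))
for cam,off,n in((t,(185,105),'a'),(s,(225,120),'b')):
    p=cv2.cvtColor(cam['pixels'],cv2.COLOR_RGB2BGR)[off[1]:off[1]+(130 if n=='a' else 220),off[0]:off[0]+(190 if n=='a' else 210)]
    k=4 if n=='a' else 3
    p=cv2.convertScaleAbs(cv2.resize(p,None,fx=k,fy=k,interpolation=cv2.INTER_CUBIC),alpha=1.6); draw(p,cam,np.array(off),k)
    if n=='b': p=cv2.resize(p,None,fx=.9,fy=.9)
    cv2.imwrite(f'pics/ov_{n}.png',p)
E
```

```text
tray [ 0.57674638  0.1479494  -0.17842433] [-0.66  0.15  0.08  0.81 -0.19  0.12  0.89 -2.57]
rest [ 0.5596398  -0.17287329 -0.12150505] [-0.24 -0.02  0.48 -0.16 -0.07 -0.09 -0.13  0.28]
ruler corners [[0.6409 0.1892 0.054 ]
 [0.6349 0.1556 0.054 ]
 [0.7981 0.1629 0.054 ]
 [0.7945 0.1272 0.054 ]]
[[0.0558 0.052 ]
 [0.0559 0.0178]
 [0.2151 0.054 ]
 [0.2179 0.0182]]
```

View pics/ov_b.png

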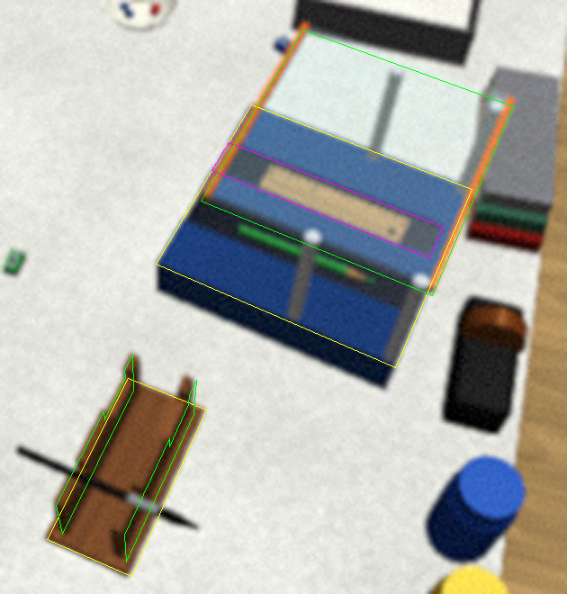

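The overlay agrees well: the organiser, the shelf and the rest's base all match. The ruler's near end is at about x=0.056 in the tray frame. I'll move in front of the organiser and look at the gripper's shape against the shelf.

```bash
python3 -m jog '[[-3.6,-3.0,-0.5,0,0],[-3.6,-3.0,-0.5,0,0],[-3.6,-3.0,-0.5,0,0],[-3.6,-3.0,-0.5,0,0],[-3.6,-3.0,-0.5,0,0],[-3.6,-3.0,-0.5,0,0],[-3.6,-3.0,-0.5,0,0],[-3.6,-3.0,-0.5,0,0],[-3.6,-3.0,-0.5,0,0],[-3.6,-3.0,-0.5,0,0]]' 20
cat >> h.py <<'E'
from scipy.spatial.transform import Rotation as Ro
def where(frame,target=None,yaw=None):
    """TCP in frame (x,y,yaw); tool-axis shift [cm] to target, turn about tool z so tool y lies along frame x + yaw"""
    st=r.read_state(); p=st['ee_pos']; R=Ro.from_quat(st['eef_rot']).as_matrix()
    c,s=np.cos(frame[2]),np.sin(frame[2]); d=p[:2]-frame[:2]
    ya=np.arctan2(R[1,1],R[0,1])-frame[2]
    print('t',round(st['time'],2),'tcp in frame',np.r_[d@[c,s],d@[-s,c],p[2]].round(4),'y-angle',ya.round(3),'tilt z',R[:,2].round(4),'F',st['ft_force'].round(2),'w',round(st['width'],4),'q',st['joint_positions'].round(2))
    if target is not None: print('shift cm',(R.T@(pose(frame,target)[0]-p)*100).round(2))
E
python3 - <<'E'
from h import *
t=load('top0.png')
cp=lambda a:(np.array(a,float)+.5)/4-.5+[185,105]
L=[[0,.12,.056],[0,-.12,.056],[.26,.12,.056],[.045,.12,.2],[.045,-.12,.2],[.265,.12,.2],[.265,-.12,.2]]
tray,f=fit([(t,L,cp([[44,398],[323,438],[93,100],[25,315],[330,357],[70,48],[372,90]]))],[.57,.15,-.17]); print('tray',tray,f.round(2))
np.save('fit.npy',[tray,np.load('fit.npy')[1]])
where(tray,[-.15,.037,.29])
E
```

```text
time: 1.1
ee_pos: [0.441, 0.1989, 0.2907]
eef_rot: [0.137, 0.991, -0.003, -0.003]
ft_force: [0.6, 1.9, 0.0]
width: 0.0868
tray [ 0.57862314  0.14707516 -0.17267828] [-0.44 -0.21  0.35  0.05 -0.4  -0.29  0.09  0.65  0.21  1.21  0.21 -0.66
 -0.11 -0.45]
t 1.1 tcp in frame [-0.1445  0.0274  0.2907] y-angle 1.469 tilt z [-0.0067 -0.0057 -1.    ] F [0.6  1.89 0.03] w 0.0868 q [-0.81 -0.01  0.29  1.76  0.    1.4   0.78]
shift cm [0.64 0.9  0.07]
```

```bash
python3 -m jog '[[0.1,0,0,0.147,0],[0,0,0,0.147,0],[0,0,0,0.147,0],[0,0,0,0.147,0],[0,0,0,0.147,0],[0,0,0,0.147,0],[0,0,0,0.147,0],[0,0,0,0.147,0],[0,0,0,0.147,0],[0,0,0,0.147,0]]'
python3 - <<'E'
from h import *
tray=np.load('fit.npy')[0]
where(tray,[-.08,.037,.29])
c=snap('scene','scene1.png')
p=cv2.cvtColor(c['pixels'],cv2.COLOR_RGB2BGR)[0:260,100:450]
cv2.imwrite('pics/s1c.png',cv2.convertScaleAbs(cv2.resize(p,None,fx=2.25,fy=2.25,interpolation=cv2.INTER_CUBIC),alpha=1.6))
E
```

```text
time: 2.1
ee_pos: [0.4428, 0.1894, 0.2889]
eef_rot: [0.776, 0.63, -0.007, 0.0]
ft_force: [-0.4, -0.0, 0.4]
width: 0.0872
t 2.1 tcp in frame [-0.141   0.0184  0.2889] y-angle -0.034 tilt z [-0.0096 -0.009  -0.9999] F [-0.45 -0.    0.4 ] w 0.0872 q [-0.8  -0.01  0.29  1.76  0.01  1.4  -0.71]
shift cm [ 2.07  6.04 -0.17]
```

View pics/s1c.png

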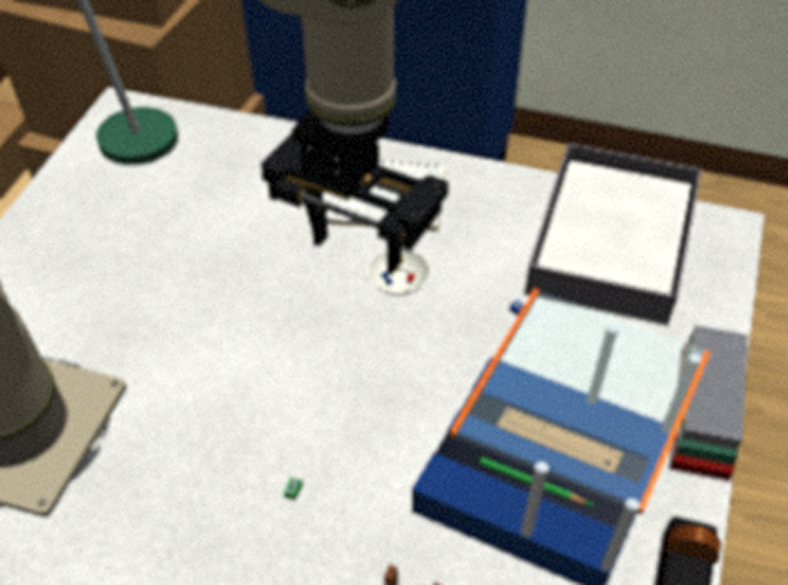

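The gripper has a wide, flat bar along the jaw direction, with a narrower central block and the wrist above it (around (350,120) in the crop). The bar may fit under the shelf. I'll measure those heights and the ruler's end.

```bash
python3 - <<'E'
from h import *
tray=np.load('fit.npy')[0]; s=load('scene1.png'); st=r.read_state(); p=st['ee_pos']; R=Ro.from_quat(st['eef_rot']).as_matrix()
k=2.25; cr=lambda a:(np.array(a,float)+.5)/k-.5+[100,0]
f=lambda L: ((proj(s,p+np.array(L)@R.T)-[100,0])*k+.6).round(0)
print('axis z back',[(-h,*f([0,0,-h])[0]) for h in(-.022,.0,.048,.07,.09,.11,.13,.15,.17)])
for y in(-.095,-.0585,-.0435,-.0375,0,.0375,.0435,.0585,.095): print(y,'tip',f([0,y,.022])[0],'48',f([.0,y,-.048])[0],'80',f([0,y,-.08])[0], '110',f([0,y,-.11])[0])
fr=lambda P:np.c_[(P[:,:2]-tray[:2])@[np.cos(tray[2]),np.sin(tray[2])],(P[:,:2]-tray[:2])@[-np.sin(tray[2]),np.cos(tray[2])]]
print(fr(back(s,cr([[505,407],[496,430],[622,450],[613,471]]),.054)))
t=load('top0.png'); print(fr(back(t,(np.array([[132,346],[172,352],[160,163],[202,166]],float)+.5)/4-.5+[185,105],.054)))
g=s['pixels'][0:130,200:320]; cv2.imwrite('pics/grip.png',cv2.cvtColor(cv2.convertScaleAbs(cv2.resize(g,None,fx=6,fy=4.6*6/4.6,interpolation=cv2.INTER_CUBIC)[:600],alpha=3),cv2.COLOR_RGB2BGR))
E
```

```text
axis z back [(0.022, np.float64(358.0), np.float64(255.0)), (-0.0, np.float64(357.0), np.float64(240.0)), (-0.048, np.float64(356.0), np.float64(206.0)), (-0.07, np.float64(355.0), np.float64(189.0)), (-0.09, np.float64(355.0), np.float64(174.0)), (-0.11, np.float64(354.0), np.float64(158.0)), (-0.13, np.float64(353.0), np.float64(141.0)), (-0.15, np.float64(353.0), np.float64(124.0)), (-0.17, np.float64(352.0), np.float64(106.0))]
-0.095 tip [289. 227.] 48 [283. 178.] 80 [280. 153.] 110 [277. 129.]
-0.0585 tip [315. 237.] 48 [310. 188.] 80 [308. 164.] 110 [306. 140.]
-0.0435 tip [326. 242.] 48 [322. 193.] 80 [320. 169.] 110 [318. 145.]
-0.0375 tip [330. 243.] 48 [327. 195.] 80 [325. 170.] 110 [323. 146.]
0 tip [358. 255.] 48 [356. 206.] 80 [355. 182.] 110 [354. 158.]
0.0375 tip [386. 266.] 48 [386. 218.] 80 [386. 193.] 110 [386. 169.]
0.0435 tip [391. 268.] 48 [391. 219.] 80 [391. 195.] 110 [391. 171.]
0.0585 tip [402. 273.] 48 [403. 224.] 80 [403. 200.] 110 [404. 176.]
0.095 tip [431. 284.] 48 [433. 236.] 80 [434. 212.] 110 [435. 188.]
[[0.04971937 0.05187676]
 [0.05417621 0.01225703]
 [0.20988957 0.05601802]
 [0.21046612 0.0203673 ]]
[[0.05413089 0.05224484]
 [0.05395813 0.01802346]
 [0.21344661 0.05334226]
 [0.21604076 0.01747373]]
```

View pics/grip.png

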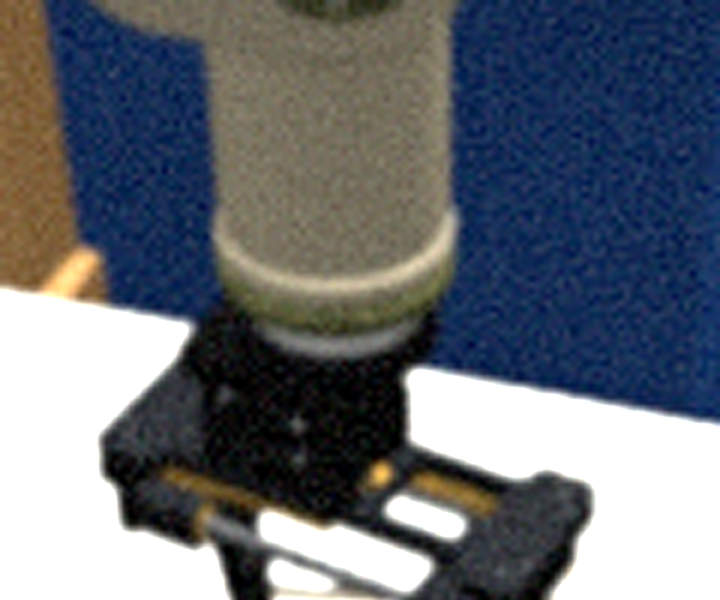

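Wrist cylinder sits about 0.19 m above the fingertips and the bar about 0.07–0.105 m. So with the tips at the ruler, the bar passes under the shelf and only the central block limits the forward reach. I'll use the far open finger to press the ruler's end (tray x≈0.054). Next I descend in front of the organiser.

```bash
python3 -m jog '[[0.2,0.65,2.0,-0.004,0],[0.2,0.65,2.0,-0.004,0],[0.2,0.65,2.0,-0.004,0],[0.2,0.65,2.0,-0.004,0],[0.2,0.65,2.0,-0.004,0],[0.2,0.65,2.0,-0.004,0],[0.2,0.65,2.0,-0.004,0],[0.2,0.65,2.0,-0.004,0],[0.2,0.65,1.5,-0.004,0],[0,0,0,0,0]]'
python3 -c "
from h import *
where(np.load('fit.npy')[0],[-.07,.036,.088])"
```

```text
time: 3.15
ee_pos: [0.5028, 0.1946, 0.1054]
eef_rot: [0.757, 0.653, -0.007, -0.0]
ft_force: [-1.6, -0.3, 0.2]
width: 0.0875
t 3.15 tcp in frame [-0.0829  0.0337  0.1054] y-angle 0.026 tilt z [-0.0114 -0.0096 -0.9999] F [-1.58 -0.25  0.19] w 0.0875 q [-0.73  0.28  0.31  1.85 -0.1   1.04 -0.52]
shift cm [0.21 1.31 1.72]
```

```bash
python3 -m jog '[[0.05,0.1,0.6,0.009,0],[0.05,0.1,0.6,0.009,0],[0.05,0.2,0.5,0.008,0],[0,1,0,0,0],[0,1,0,0,0],[0,1,0,0,0],[0,1,0,0,0],[0,1,0,0,0],[0,0.7,0,0,0],[0,0,0,0,0]]'
python3 -c "
from h import *
where(np.load('fit.npy')[0],[.002,.036,.088])
c=snap('scene','scene2.png')
p=cv2.cvtColor(c['pixels'],cv2.COLOR_RGB2BGR)[60:260,250:450]
cv2.imwrite('pics/s2c.png',cv2.convertScaleAbs(cv2.resize(p,None,fx=3,fy=3,interpolation=cv2.INTER_CUBIC),alpha=1.8))
"
```

```text
time: 4.15
ee_pos: [0.5699, 0.1847, 0.0896]
eef_rot: [0.765, 0.644, -0.005, 0.001]
ft_force: [0.2, 0.1, -0.3]
width: 0.0869
t 4.15 tcp in frame [-0.015   0.0356  0.0896] y-angle 0.001 tilt z [-0.0076 -0.0079 -0.9999] F [ 0.21  0.14 -0.26] w 0.0869 q [-0.65  0.42  0.33  1.71 -0.15  1.04 -0.45]
shift cm [0.04 1.7  0.14]
```

View pics/s2c.png

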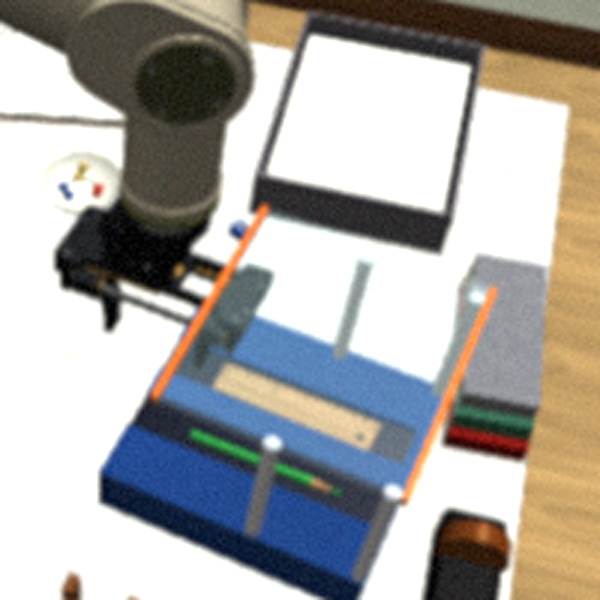

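The bar passes under the shelf at (240,290) without touching. The wrist is above and in front of the strip. The far finger is at (205,350), just short of the ruler's end at (215,380). I'll creep forward.

```bash
python3 -m jog '[[0,0.35,0,0,0],[0,0.35,0,0,0],[0,0.3,0,0,0],[0,0.3,0.1,0,0],[0,0.3,0.1,0,0],[0,0.2,0.1,0,0],[0,0,0.2,0,0],[0,0,0.2,0,0],[0,0,0.1,0,0],[0,0,0,0,0]]'
python3 -c "
from h import *
where(np.load('fit.npy')[0],[.005,.036,.08])"
```

```text
time: 5.2
ee_pos: [0.5873, 0.1822, 0.0803]
eef_rot: [0.765, 0.645, -0.006, -0.0]
ft_force: [0.0, -0.5, 0.0]
width: 0.0869
t 5.2 tcp in frame [0.0025 0.0361 0.0803] y-angle 0.003 tilt z [-0.0093 -0.0077 -0.9999] F [ 0.01 -0.46  0.05] w 0.0869 q [-0.63  0.47  0.32  1.67 -0.16  1.04 -0.43]
shift cm [-0.01  0.25  0.03]
```

```bash
python3 -m jog '[[0,0.15,0,0,0],[0,0.1,0,0,0],[0,0,0.1,0,0],[0,0,0.1,0,0],[0,0,0.1,0,0],[0,0,0.1,0,0],[0,0,0.1,0,0],[0,0,0.1,0,0],[0,0,0.1,0,0],[0,0,0.1,0,0]]'
python3 -c "
from h import *
where(np.load('fit.npy')[0],[.005,.036,.076])"
```

```text
time: 6.2
ee_pos: [0.592, 0.183, 0.0764]
eef_rot: [0.764, 0.645, -0.003, 0.0]
ft_force: [-2.2, -1.3, 7.4]
width: 0.0872
t 6.2 tcp in frame [0.007  0.0376 0.0764] y-angle 0.003 tilt z [-0.0039 -0.0043 -1.    ] F [-2.18 -1.29  7.41] w 0.0872 q [-0.63  0.48  0.32  1.67 -0.17  1.03 -0.42]
shift cm [-0.16 -0.2   0.04]
```

Contact at the expected height (tip 54.4 mm) with 7.4 N, inside the 4–15 N band. I'll drag it toward the robot.

```bash
python3 -m jog '[[0,-0.3,0.1,0,0],[0,-0.45,0.1,0,0],[0,-0.45,0.1,0,0],[0,-0.45,0.1,0,0],[0,-0.45,0.1,0,0],[0,-0.45,0.1,0,0],[0,-0.45,0.1,0,0],[0,-0.45,0.1,0,0],[0,-0.45,0.1,0,0],[0,0,0.05,0,0]]'
python3 -c "
from h import *
where(np.load('fit.npy')[0],[-.04,.036,.076])
c=snap('top','top3.png')
p=cv2.cvtColor(c['pixels'],cv2.COLOR_RGB2BGR)[120:220,190:290]
cv2.imwrite('pics/t3c.png',cv2.convertScaleAbs(cv2.resize(p,None,fx=6,fy=6,interpolation=cv2.INTER_CUBIC),alpha=1.8))
"
```

```text
time: 7.2
ee_pos: [0.5617, 0.1908, 0.0752]
eef_rot: [0.765, 0.644, 0.009, 0.006]
ft_force: [-2.3, 0.4, 4.4]
width: 0.0871
t 7.2 tcp in frame [-0.0242  0.0402  0.0752] y-angle 0.001 tilt z [ 0.0214  0.0023 -0.9998] F [-2.26  0.35  4.35] w 0.0871 q [-0.67  0.41  0.32  1.76 -0.15  0.97 -0.47]
shift cm [-0.41 -1.58 -0.11]
```

View pics/t3c.png

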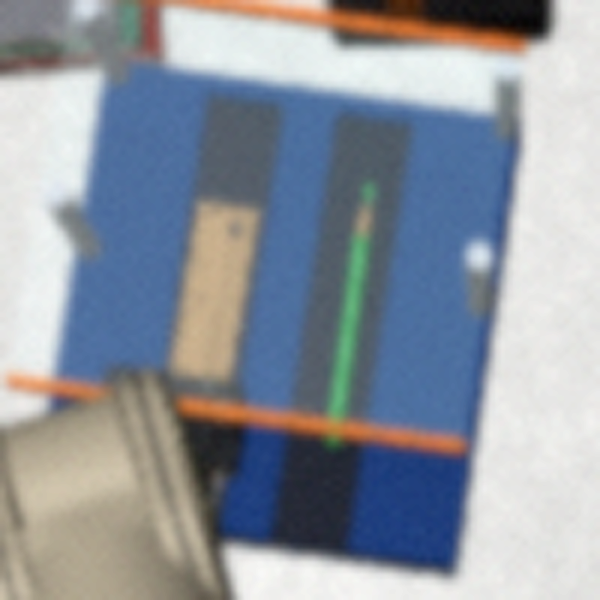

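The ruler moved about 27 mm with the finger; its far end is now at crop (235,203). I'll drag another 15 mm, then lift and take a new press point further in.

```bash
python3 -m jog '[[-0.05,-0.4,0.1,0,0],[-0.05,-0.4,0.1,0,0],[-0.05,-0.4,0.1,0,0],[-0.05,-0.4,0.1,0,0],[0,0,-0.5,0,0],[0,0,-0.5,0,0],[-0.1,0.8,0,0,0],[-0.1,1.0,0,0,0],[0,1,0,0,0],[0,0,0,0,0]]'
python3 -c "
from h import *
tray=np.load('fit.npy')[0]
where(tray,[0,.036,.08])
t=load('top3.png');fr=lambda P:np.c_[(P[:,:2]-tray[:2])@[np.cos(tray[2]),np.sin(tray[2])],(P[:,:2]-tray[:2])@[-np.sin(tray[2]),np.cos(tray[2])]]
print(fr(back(t,(np.array([[197,200],[266,207]],float)+.5)/6-.5+[190,120],.054)))
"
```

```text
time: 8.25
ee_pos: [0.5776, 0.1848, 0.0853]
eef_rot: [0.765, 0.644, 0.013, 0.008]
ft_force: [-0.9, 0.1, -1.2]
width: 0.0872
t 8.25 tcp in frame [-0.0075  0.037   0.0853] y-angle 0.001 tilt z [ 0.0303  0.0052 -0.9995] F [-0.87  0.09 -1.22] w 0.0872 q [-0.65  0.42  0.33  1.73 -0.15  0.99 -0.45]
shift cm [-0.11  0.73  0.55]
[[0.1864235  0.05670093]
 [0.18807976 0.01730174]]
```

```bash
python3 -m jog '[[0,0.4,0,0,0],[0,0.4,0,0,0],[0,0.4,0.2,0,0],[0,0,0.3,0,0],[0,0,0.2,0,0],[0,0,0.1,0,0],[0,0,0.1,0,0],[0,0,0.1,0,0],[0,0,0.1,0,0],[0,0,0.1,0,0]]'
python3 -c "
from h import *
tray=np.load('fit.npy')[0]
where(tray,[0,.036,.08])"
```

```text
time: 9.25
ee_pos: [0.5918, 0.183, 0.0751]
eef_rot: [0.765, 0.644, 0.014, 0.008]
ft_force: [-2.4, -0.9, 6.5]
width: 0.0867
t 9.25 tcp in frame [0.0068 0.0377 0.0751] y-angle 0.001 tilt z [ 0.0323  0.0063 -0.9995] F [-2.42 -0.89  6.48] w 0.0867 q [-0.64  0.45  0.32  1.7  -0.16  0.98 -0.43]
shift cm [-0.16 -0.66 -0.51]
```

```bash
python3 -m jog '[[-0.03,-0.3,0.1,0,0],[-0.03,-0.5,0.1,0,0],[-0.03,-0.5,0.1,0,0],[-0.03,-0.5,0.1,0,0],[-0.03,-0.5,0.1,0,0],[-0.03,-0.5,0.1,0,0],[-0.03,-0.5,0.1,0,0],[-0.03,-0.5,0.1,0,0],[-0.03,-0.5,0.1,0,0],[0,0,0.05,0,0]]'
python3 -c "
from h import *
tray=np.load('fit.npy')[0]
where(tray,[-.04,.036,.075])"
```

```text
time: 10.25
ee_pos: [0.558, 0.1902, 0.074]
eef_rot: [0.765, 0.643, 0.028, 0.014]
ft_force: [-0.9, -0.4, 2.8]
width: 0.0867
t 10.25 tcp in frame [-0.0278  0.039   0.074 ] y-angle 0.0 tilt z [ 0.0609  0.0151 -0.998 ] F [-0.85 -0.41  2.84] w 0.0867 q [-0.68  0.38  0.32  1.81 -0.14  0.91 -0.48]
shift cm [-0.29 -1.22 -0.18]
```

```bash
python3 -m jog '[[-0.03,-0.4,0.1,0,0],[-0.03,-0.45,0.1,0,0],[-0.03,-0.4,0.1,0,0],[0,0,0.05,0,0],[0,0,-0.5,0,0],[0,0,-0.5,0,0],[0,-1.5,-0.1,0,0],[0,-2,-0.1,0,0],[0,-2,-0.1,0,0],[0,0,0,0,0]]'
python3 -c "
from h import *
tray=np.load('fit.npy')[0]
where(tray,[-.02,.036,.15])
c=snap('top','top4.png')
p=cv2.cvtColor(c['pixels'],cv2.COLOR_RGB2BGR)[120:240,190:290]
cv2.imwrite('pics/t4c.png',cv2.convertScaleAbs(cv2.resize(p,None,fx=5,fy=5,interpolation=cv2.INTER_CUBIC),alpha=1.8))
"
```

```text
time: 11.25
ee_pos: [0.4898, 0.2014, 0.0827]
eef_rot: [0.765, 0.643, 0.031, 0.015]
ft_force: [0.3, 1.2, -0.2]
width: 0.087
t 11.25 tcp in frame [-0.0968  0.0382  0.0827] y-angle -0.001 tilt z [ 0.0676  0.017  -0.9976] F [ 0.32  1.15 -0.22] w 0.087 q [-0.77  0.24  0.32  1.97 -0.08  0.88 -0.59]
shift cm [-0.04  8.1  -6.24]
```

View pics/t4c.png

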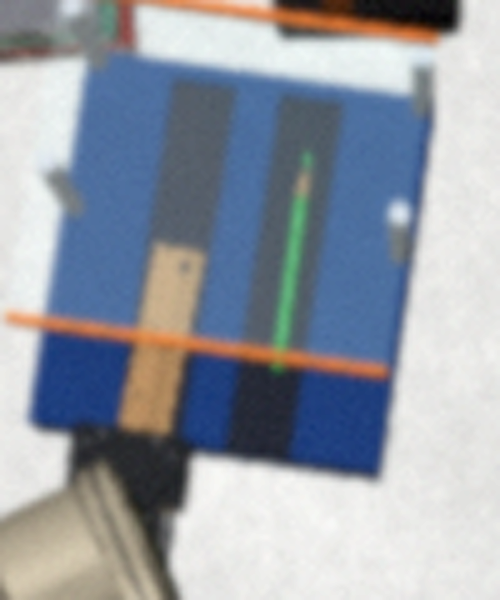

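The ruler's far end is at crop (178,246); the pencil is unmoved. The gripper hides the near end. I'll raise the tool and turn it a quarter for the grasp.

```bash
python3 -m jog '[[0,-0.3,-0.6,-0.15,0],[0,0,-0.6,-0.15,0],[0,0,-0.6,-0.15,0],[0,0,-0.6,-0.15,0],[0,0,-0.6,-0.15,0],[0,0,-0.6,-0.15,0],[0,0,-0.6,-0.15,0],[0,0,-0.6,-0.15,0],[0,0,-0.6,-0.15,0],[0,0,-0.6,-0.15,0]]'
python3 -c "
from h import *
tray=np.load('fit.npy')[0]
where(tray,[-.02,.036,.11])
t=load('top4.png');fr=lambda P:np.c_[(P[:,:2]-tray[:2])@[np.cos(tray[2]),np.sin(tray[2])],(P[:,:2]-tray[:2])@[-np.sin(tray[2]),np.cos(tray[2])]]
print(fr(back(t,(np.array([[150,242],[207,250]],float)+.5)/5-.5+[190,120],.054)))
c=snap('top','top5.png')
p=cv2.cvtColor(c['pixels'],cv2.COLOR_RGB2BGR)[120:240,190:290]
cv2.imwrite('pics/t5c.png',cv2.convertScaleAbs(cv2.resize(p,None,fx=5,fy=5,interpolation=cv2.INTER_CUBIC),alpha=1.8))
"
```

```text
time: 12.3
ee_pos: [0.4896, 0.1978, 0.1455]
eef_rot: [0.12, 0.992, 0.012, 0.034]
ft_force: [1.0, 0.3, 0.1]
width: 0.0868
t 12.3 tcp in frame [-0.0965  0.0346  0.1455] y-angle 1.505 tilt z [ 0.0694  0.015  -0.9975] F [0.99 0.35 0.09] w 0.0868 q [-0.63  0.15  0.16  1.91 -0.01  1.02  0.86]
shift cm [-7.38  0.53  4.05]
[[0.13346166 0.05802385]
 [0.13360296 0.01886704]]
```

View pics/t5c.png

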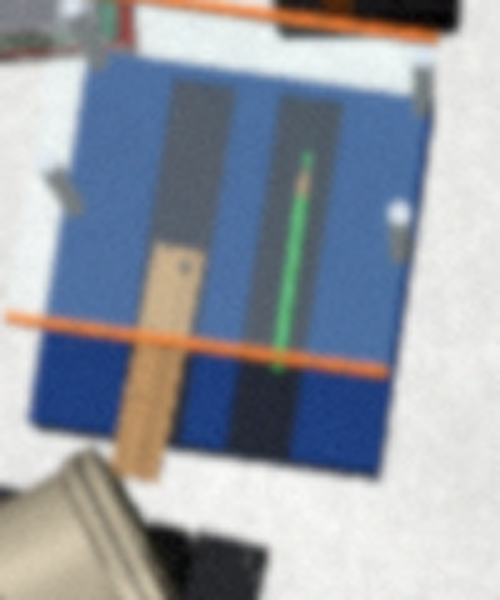

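The ruler now overhangs the near edge by about 27 mm, still flat in the groove; its near end is at crop (137,475). I'll move over the overhang.

```bash
python3 -m jog '[[-0.8,0.05,0.4,-0.008,0],[-0.8,0.05,0.4,-0.008,0],[-0.8,0.05,0.4,-0.008,0],[-0.8,0.05,0.5,-0.008,0],[-0.8,0.05,0.5,-0.008,0],[-0.8,0.05,0.5,-0.008,0],[-0.8,0.05,0.5,-0.008,0],[-0.8,0.05,0.5,-0.008,0],[-0.8,0.05,0.5,0,0],[0,0,0,0,0]]'
python3 -c "
from h import *
tray=np.load('fit.npy')[0]
where(tray,[-.018,.037,.060])
t=load('top5.png');fr=lambda P:np.c_[(P[:,:2]-tray[:2])@[np.cos(tray[2]),np.sin(tray[2])],(P[:,:2]-tray[:2])@[-np.sin(tray[2]),np.cos(tray[2])]]
print(fr(back(t,(np.array([[113,470],[160,478]],float)+.5)/5-.5+[190,120],.054)))
"
```

```text
time: 13.35
ee_pos: [0.5717, 0.1864, 0.1055]
eef_rot: [0.087, 0.996, 0.01, 0.034]
ft_force: [-0.0, -0.0, 1.2]
width: 0.0869
t 13.35 tcp in frame [-0.0136  0.0376  0.1055] y-angle 1.571 tilt z [ 0.07    0.0147 -0.9974] F [-0.02 -0.02  1.15] w 0.0869 q [-0.55  0.35  0.18  1.76 -0.06  0.97  1.05]
shift cm [ 0.74 -0.18  4.51]
[[-0.02390849  0.05840325]
 [-0.0246758   0.02628191]]
```

```bash
python3 -m jog '[[0.25,0,0.3,0,0],[0.25,0,0.4,0,0],[0,0,0.6,0,0],[0,0,0.6,0,0],[0,0,0.6,0,0],[0,0,0.6,0,0],[0,0,0.5,0,0],[0,0,0.4,0,0],[0,0,0.3,0,0],[0,0,0,0,0]]'
python3 -c "
from h import *
tray=np.load('fit.npy')[0]
where(tray,[-.0155,.039,.060])"
```

```text
time: 14.35
ee_pos: [0.5685, 0.1887, 0.0583]
eef_rot: [0.086, 0.996, 0.01, 0.034]
ft_force: [-0.2, 0.5, 0.4]
width: 0.0875
t 14.35 tcp in frame [-0.0171  0.0393  0.0583] y-angle 1.571 tilt z [ 0.0691  0.015  -0.9975] F [-0.16  0.51  0.43] w 0.0875 q [-0.55  0.4   0.17  1.8  -0.07  0.88  1.05]
shift cm [-0.17 -0.02 -0.16]
```

```bash
python3 -m jog '[[0,0,0,0,0.3],[0,0,0,0,0.45],[0,0,0,0,0.55],[0,0,0,0,0.65],[0,0,0,0,1],[0,0,0,0,1],[0,0,0,0,1],[0,0,0,0,1],[0,0,0,0,1],[0,0,0,0,1]]' 25
python3 -c "
from h import *
tray=np.load('fit.npy')[0]
where(tray,[-.0155,.039,.080])"
```

```text
time: 15.35
ee_pos: [0.5691, 0.1889, 0.0594]
eef_rot: [0.086, 0.996, 0.011, 0.035]
ft_force: [-0.3, 0.1, 0.6]
width: 0.0333
t 15.35 tcp in frame [-0.0165  0.0396  0.0594] y-angle 1.571 tilt z [ 0.0706  0.0158 -0.9974] F [-0.28  0.08  0.56] w 0.0333 q [-0.55  0.4   0.17  1.8  -0.07  0.88  1.05]
shift cm [-0.24 -0.   -2.05]
```

The opening is 33.3 mm, so the ruler is held. I'll lift slowly and draw it out from under the shelf.

```bash
python3 -m jog '[[0,0,-0.3,0,1],[0,0,-0.5,0,1],[0,0,-0.6,0,1],[0,0,-0.6,0,1],[0,0,-0.6,0,1],[0,0,-0.4,0,1],[0,0,0,0,1],[0,0,0,0,1],[0.6,0,0,0,1],[1.2,0,0,0,1]]'
python3 -c "
from h import *
tray=np.load('fit.npy')[0]
where(tray,[-.16,.039,.17])
c=snap('scene','scene6.png')
p=cv2.cvtColor(c['pixels'],cv2.COLOR_RGB2BGR)[60:340,220:450]
cv2.imwrite('pics/s6c.png',cv2.convertScaleAbs(cv2.resize(p,None,fx=2.1,fy=2.1,interpolation=cv2.INTER_CUBIC),alpha=1.8))
"
```

```text
time: 16.35
ee_pos: [0.5493, 0.1911, 0.0912]
eef_rot: [0.087, 0.996, 0.011, 0.035]
ft_force: [0.0, 0.2, 0.2]
width: 0.0335
t 16.35 tcp in frame [-0.0364  0.0383  0.0912] y-angle 1.57 tilt z [ 0.0719  0.0157 -0.9973] F [0.05 0.24 0.19] w 0.0335 q [-0.57  0.32  0.18  1.82 -0.05  0.93  1.02]
shift cm [11.79  0.28 -8.7 ]
```

View pics/s6c.png

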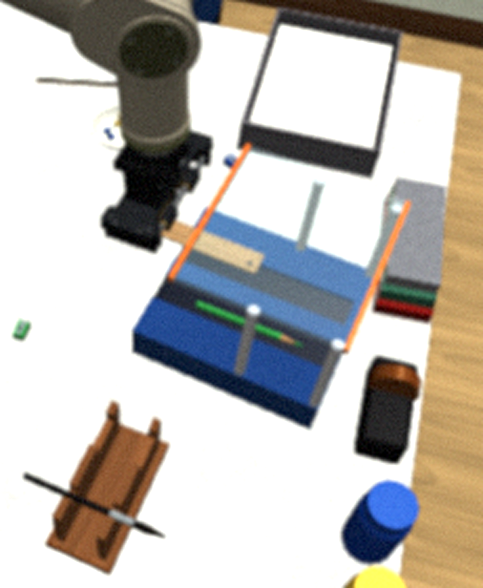

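The ruler is held level at (215,245), clear of the groove; the pencil and brush are undisturbed. I'll pull it out and check the rest's pose against this picture.

```bash
python3 -m jog '[[1.3,0,0,0,1],[1.4,0,-0.3,0,1],[1.4,0,-0.6,0,1],[1.4,0,-0.8,0,1],[1.4,0,-0.8,0,1],[1.4,0,-0.8,0,1],[1.4,0,-0.8,0,1],[1.4,0,-0.8,0,1],[1.4,0,-0.8,0,1],[0,0,0,0,1]]'
python3 -c "
from h import *
tray,rest=np.load('fit.npy')
where(tray)
where(rest,[-.0385,.04,.15])
s=load('scene6.png')
print(((proj(s,pose(rest,[[-.01,-.09,.012],[.075,-.09,.012],[.075,.09,.012],[0,.08,.088],[.01,.08,.088],[.055,.08,.088],[.065,.08,.088],[0,.063,.088],[0,.017,.088],[0,.063,.07],[0,.017,.07]]))-[220,60])*2.1+.55).round(1))
"
```

```text
time: 17.4
ee_pos: [0.407, 0.2136, 0.1381]
eef_rot: [0.084, 0.996, 0.01, 0.031]
ft_force: [-0.0, -0.4, -0.9]
width: 0.0336
t 17.4 tcp in frame [-0.1805  0.036   0.1381] y-angle 1.577 tilt z [ 0.0643  0.0139 -0.9978] F [-0.02 -0.38 -0.92] w 0.0336 q [-0.71  0.01  0.11  2.07  0.03  1.    0.79]
t 17.4 tcp in frame [-0.1983  0.3651  0.1381] y-angle 1.526 tilt z [ 0.0643  0.0139 -0.9978] F [-0.02 -0.38 -0.92] w 0.0336 q [-0.71  0.01  0.11  2.07  0.03  1.    0.79]
shift cm [-17.52 -31.71  -0.89]
[[ 47.1 544.9]
 [112.3 574. ]
 [170.9 444.5]
 [113.1 401.8]
 [120.7 404.8]
 [155.1 418.4]
 [162.9 421.5]
 [107.3 413.3]
 [ 90.9 445.6]
 [107.5 420. ]
 [ 91.4 451.9]]
```

The rest's pose agrees within about 2 mm. I'll carry the ruler sideways in front of the organiser.

```bash
python3 -m jog '[[0,-2,-0.2,-0.005,1],[0,-3,-0.2,-0.005,1],[0,-3.2,-0.2,-0.005,1],[0,-3.2,-0.2,-0.005,1],[0,-3.2,-0.2,-0.005,1],[0,-3.2,-0.2,-0.005,1],[0,-3.2,0,-0.005,1],[0,-3.2,0,-0.005,1],[0,-3,0,-0.005,1],[0,-2,0,0,1]]'
python3 -c "
from h import *
tray,rest=np.load('fit.npy')
where(rest,[-.0385,.04,.13])"
```

```text
time: 18.4
ee_pos: [0.3636, -0.085, 0.1403]
eef_rot: [0.057, 0.998, 0.01, 0.033]
ft_force: [1.0, 0.3, -0.4]
width: 0.0333
t 18.4 tcp in frame [-0.2052  0.0635  0.1403] y-angle 1.58 tilt z [ 0.066   0.0157 -0.9977] F [ 0.97  0.27 -0.36] w 0.0333 q [-0.42 -0.25  0.49  2.27  0.12  1.04  1.47]
shift cm [-16.56  -2.52   2.03]
```

```bash
python3 -m jog '[[-1.2,-0.25,0,0.001,1],[-1.7,-0.25,0,0.001,1],[-1.8,-0.25,0,0.001,1],[-1.8,-0.25,0.2,0.001,1],[-1.8,-0.25,0.2,0.001,1],[-1.8,-0.25,0.2,0.001,1],[-1.8,-0.25,0.2,0.001,1],[-1.8,-0.25,0.2,0.001,1],[-1.5,-0.25,0.2,0.001,1],[0,0,0,0,1]]'
python3 -c "
from h import *
tray,rest=np.load('fit.npy')
where(rest,[-.0385,.04,.0845])"
```

```text
time: 19.4
ee_pos: [0.5168, -0.1342, 0.1331]
eef_rot: [0.064, 0.997, 0.008, 0.032]
ft_force: [-0.5, -0.8, -0.7]
width: 0.0333
t 19.4 tcp in frame [-0.0473  0.0332  0.1331] y-angle 1.565 tilt z [ 0.0657  0.0111 -0.9978] F [-0.53 -0.78 -0.75] w 0.0333 q [-0.38  0.2   0.63  1.92 -0.17  1.    1.77]
shift cm [-0.56  0.59  4.92]
```

```bash
python3 -m jog '[[-0.2,0.15,0,-0.001,1],[-0.1,0.15,0.3,-0.001,1],[-0.1,0.15,0.3,-0.001,1],[-0.1,0.15,0.4,-0.001,1],[-0.1,0,0.4,-0.001,1],[0,0,0.4,0,1],[0,0,0.4,0,1],[0,0,0.4,0,1],[0,0,0.3,0,1],[0,0,0,0,1]]'
python3 -c "
from h import *
tray,rest=np.load('fit.npy')
where(rest,[-.0385,.04,.0795])"
```

```text
time: 20.4
ee_pos: [0.5232, -0.1279, 0.1012]
eef_rot: [0.061, 0.998, 0.008, 0.031]
ft_force: [-0.0, 0.7, -0.7]
width: 0.0336
t 20.4 tcp in frame [-0.0416  0.0403  0.1012] y-angle 1.57 tilt z [ 0.0636  0.0117 -0.9979] F [-0.03  0.74 -0.68] w 0.0336 q [-0.37  0.26  0.61  1.93 -0.22  0.94  1.79]
shift cm [-0.18 -0.07  2.18]
```

```bash
python3 -m jog '[[-0.1,0,0.2,0,1],[-0.1,0,0.3,0,1],[0,0,0.3,0,1],[0,0,0.3,0,1],[0,0,0.3,0,1],[0,0,0.2,0,1],[0,0,0.2,0,1],[0,0,0.1,0,1],[0,0,0,0,1],[0,0,0,0,1]]'
python3 -c "
from h import *
tray,rest=np.load('fit.npy')
where(rest,[-.0385,.04,.0795])"
```

```text
time: 21.4
ee_pos: [0.5269, -0.128, 0.0808]
eef_rot: [0.061, 0.998, 0.008, 0.032]
ft_force: [-0.5, 0.6, 0.4]
width: 0.0334
t 21.4 tcp in frame [-0.0379  0.0405  0.0808] y-angle 1.57 tilt z [ 0.0639  0.0116 -0.9979] F [-0.46  0.64  0.36] w 0.0334 q [-0.36  0.3   0.6   1.94 -0.25  0.91  1.81]
shift cm [ 0.06 -0.06  0.13]
```

```bash
python3 -m jog '[[0,0,0.05,0,1],[0,0,0.05,0,1],[0,0,0.05,0,1],[0,0,0.05,0,1],[0,0,0.05,0,1],[0,0,0,0,1],[0,0,0,0,1],[0,0,0,0,1],[0,0,0,0,1],[0,0,0,0,1]]'
python3 -c "
from h import *
tray,rest=np.load('fit.npy')
where(rest,[-.0385,.04,.0795])
c=snap('scene','scene7.png')
p=cv2.cvtColor(c['pixels'],cv2.COLOR_RGB2BGR)[180:340,210:370]
cv2.imwrite('pics/s7c.png',cv2.convertScaleAbs(cv2.resize(p,None,fx=3.7,fy=3.7,interpolation=cv2.INTER_CUBIC),alpha=1.8))
"
```

```text
time: 22.4
ee_pos: [0.5275, -0.1281, 0.079]
eef_rot: [0.061, 0.998, 0.008, 0.032]
ft_force: [-0.0, -0.1, 1.1]
width: 0.0333
t 22.4 tcp in frame [-0.0373  0.0406  0.079 ] y-angle 1.57 tilt z [ 0.0652  0.0119 -0.9978] F [-0.03 -0.11  1.07] w 0.0333 q [-0.35  0.31  0.6   1.94 -0.25  0.9   1.82]
shift cm [ 0.12 -0.06 -0.06]
```

```bash
python3 -m jog '[[0,0,0.05,0,1],[0,0,0.05,0,1],[0,0,0.05,0,1],[0,0,0.05,0,1],[0,0,0.05,0,1],[0,0,0.05,0,1],[0,0,0.05,0,1],[0,0,0.05,0,1],[0,0,0.05,0,1],[0,0,0.05,0,1]]'
python3 -c "
from h import *
tray,rest=np.load('fit.npy')
where(rest,[-.0385,.04,.0795])"
```

```text
time: 23.45
ee_pos: [0.528, -0.1281, 0.0741]
eef_rot: [0.062, 0.998, 0.008, 0.032]
ft_force: [-2.3, -0.1, 4.2]
width: 0.033
t 23.45 tcp in frame [-0.0368  0.0406  0.0741] y-angle 1.57 tilt z [ 0.0657  0.0121 -0.9978] F [-2.34 -0.1   4.2 ] w 0.033 q [-0.35  0.31  0.6   1.94 -0.26  0.89  1.82]
shift cm [ 0.14 -0.05 -0.55]
```

```bash
python3 -m jog '[[0,0,-0.1,0,1],[0,0,-0.1,0,1],[0,0,0,0,1],[0,0,0,0,0.55],[0,0,0,0,0.5],[0,0,0,0,0.45],[0,0,0,0,0.4],[0,0,0,0,0.35],[0,0,0,0,0.35],[0,0,0,0,0.35]]'
python3 -c "
from h import *
tray,rest=np.load('fit.npy')
where(rest,[-.0385,.04,.0795])"
```

```text
time: 24.45
ee_pos: [0.5276, -0.128, 0.0753]
eef_rot: [0.061, 0.998, 0.008, 0.032]
ft_force: [-1.0, 0.1, -0.9]
width: 0.056
t 24.45 tcp in frame [-0.0372  0.0407  0.0753] y-angle 1.57 tilt z [ 0.0649  0.0117 -0.9978] F [-1.01  0.08 -0.87] w 0.056 q [-0.35  0.31  0.6   1.94 -0.26  0.89  1.82]
shift cm [ 0.1  -0.06 -0.43]
```

```bash
python3 -m jog '[[0,0,-0.4,0,0.35],[0,0,-0.6,0,0.35],[0,0,-1.0,0,0.35],[0,0,-1.2,0,0.35],[0.5,0,-1.5,0,0.35],[1,0,-2,0,0.35],[2,0,-2,0,0.35],[2,0,-2,0,0.35],[2,0,-1,0,0.35],[1,0,0,0,0.35]]'
python3 -c "
from h import *
tray,rest=np.load('fit.npy')
where(rest)
for n in('scene','top'): snap(n,n+'8.png')
s=load('scene8.png');t=load('top8.png')
cv=lambda c,o,w,h,k:cv2.convertScaleAbs(cv2.resize(cv2.cvtColor(c['pixels'],cv2.COLOR_RGB2BGR)[o[1]:o[1]+h,o[0]:o[0]+w],None,fx=k,fy=k,interpolation=cv2.INTER_CUBIC),alpha=1.8)
a=cv(s,(220,230),100,120,4); b=cv(t,(285,150),78,120,5)
a2=a.copy()
cv2.imwrite('pics/final.png',np.hstack([a[:480],np.vstack([b])[:480,:]])); print(a.shape,b.shape)
"
```

```text
time: 25.45
ee_pos: [0.4342, -0.1204, 0.1984]
eef_rot: [0.063, 0.997, 0.007, 0.035]
ft_force: [0.8, -0.1, -0.3]
width: 0.0566
t 25.45 tcp in frame [-0.1308  0.0368  0.1984] y-angle 1.568 tilt z [ 0.0708  0.01   -0.9974] F [ 0.84 -0.11 -0.32] w 0.0566 q [-0.46 -0.12  0.61  2.04  0.06  1.14  1.58]
(480, 400, 3) (600, 390, 3)
```

View pics/final.png

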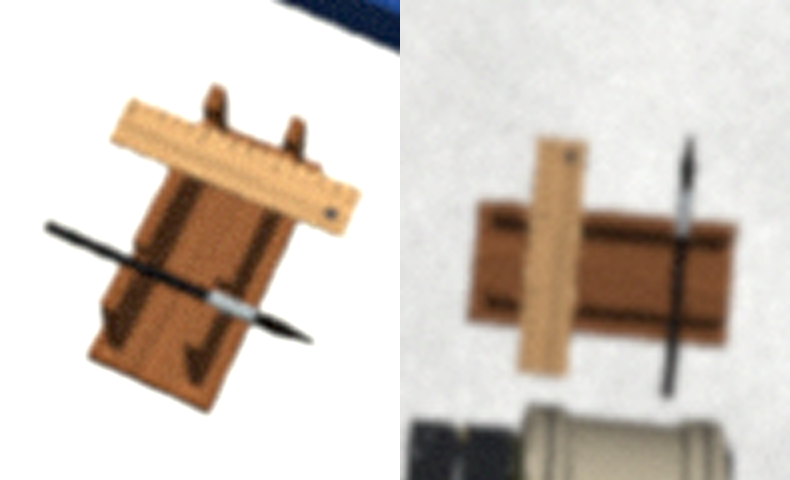

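The ruler lies flat across the wide notch, ticks up, and the brush is in place. I'll check the position numerically from both pictures.

```bash
python3 -c "
from h import *
rest=np.load('fit.npy')[1]
fr=lambda P:np.c_[(P[:,:2]-rest[:2])@[np.cos(rest[2]),np.sin(rest[2])],(P[:,:2]-rest[:2])@[-np.sin(rest[2]),np.cos(rest[2])]]-[.0325,.04]
t=load('top8.png');s=load('scene8.png')
for c,u,k,o in((t,np.array([[118,371],[167,375],[137,137],[186,142]],float),5,[285,150]),(s,np.array([[133,99],[111,141],[362,188],[344,236]],float),4,[220,230])):
    L=fr(back(c,(u+.5)/k-.5+o,.074)); print(L.round(4).tolist(),'centre',L.mean(0).round(4))
"
```

```text
[[-0.0792, 0.0162], [-0.0788, -0.0165], [0.0789, 0.0171], [0.0787, -0.016]] centre [-0.0001  0.0002]
[[-0.0802, 0.0163], [-0.0799, -0.0159], [0.0764, 0.0184], [0.078, -0.0154]] centre [-0.0014  0.0009]
```

Both cameras put the centre within 2 mm of the target, with the length and the assumed height (74 mm for the face) consistent. I'll hand it in.

```bash
python3 -c "
from bench import r
print(r.close_job())"
```

```text
the job is handed in; nothing more can be done
None
```

The ruler is lying across the wide notch of the rest, face up and centred, and the job is handed in at about 25 s of the 61 s allowed. The interface reports no verdict.

**What I did:** I pressed the ruler's end with the far open finger, the gripper's bar reaching under the shelf. Two strokes slid it out to an overhang of about 27 mm; the press readings I took were 3 to 7 N. I then gripped the overhang, drew the ruler out from under the shelf, carried it round and lowered it into the notch before letting go.

**Last checks:**
- **Position:** the ruler's centre is (−0.1, 0.2) mm from the notch centre by the top camera and (−1.4, 0.9) mm by the scene camera. It lies along the notch and flat by eye, with its ticks up.
- **Other things:** the brush looked undisturbed in the last picture, and the pencil in the mid-run ones. I did not check the sharpeners, scissors or cup at the end.
- **Robot:** the gripper is open and well clear of everything.

**What disagreed:**
- **Tool tilt:** the tool picked up a tilt of about 0.07 rad while dragging, which the moves cannot correct.
- **Lowering:** the tool went about 5 mm past the expected contact height, reading about 4 N, so the ruler probably slipped or turned slightly in the grip. The ruler still came to rest flat.
- **Ruler height:** I did not measure it separately. I assumed the face at 74 mm, and the two cameras agree at that height.

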